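# Switch on the soldering bench

### The arm

A 6-joint arm with a two-finger parallel gripper is mounted at the origin on a cart in front of the work surface, level with it; the furniture and walls round the work are solid. World frame = base frame: x ahead of the robot, y to its left, z up, the work surface at z = 0. Lengths are in m, angles in rad, forces in N, time in s.
With the tool pointing down it reaches from about 0.375 to 0.975 m from the base axis. Payload 3.8 kg.
Tool frame: the origin (TCP) lies at the very end of the fingers, on their centre line; the grasp point (between the pads) lies bot.grip_point_offset behind it (bot.grip_point_offset is the distance from the TCP to the grasp point, in m); z points along the fingers, y is the line along which they close (so a half turn about z gives the same grasp; the last joint's range is limited). The gripper opens to 85 mm and grips with 20 to 120 N. Pads are 22 mm wide; open, the fingers measure 114 mm over their backs; the gripper's body (76 mm by 85 mm) begins 54 mm behind the grasp point. The pads swing forward as they close: fully open they stand 13 mm farther back than shut.
Start: joints at [-0.037, 0.264, 1.604, -0, 1.274, -0.037], TCP at [0.675, -0, 0.231] pointing down, gripper open.
Joint ranges: [-2.63, 2.63], [-0.94, 2.18], [0.31, 2.57], [-1.31, 4.45], [0, 2.66], [-2.55, 2.55]. Speed limits (rad/s): [2.57, 2.57, 3.14, 3.14, 3.14, 3.14].

### API

Orientations are given as a rotation vector (axis times angle).
In Python, from workcell import bot, vision gives the robot as it stands.
- The arm moves only by the tool play_rows, never from a script. Its argument "rows" is a list of rows, each an object of numbers: "dx", "dy", "dz": the shift along the tool's x, y, z as a fraction of full scale; "roll": the turn about the tool's z as a fraction of full scale; "fingers": the closure, from 0 (fully open) to 1 (shut). In form: [{"dx": .., "dy": .., "dz": .., "roll": .., "fingers": ..}, ...]. A call has 1 to 20 rows; each row shifts and turns the commanded pose from where the row before left it, along the tool's axes as they then stand; what a row does not reach is not made up. Full scale, the value 1, is 0.04 m for a shift and 4 degrees for a turn. A row lasts 1/12 s, in which the tool goes at most 41.7 mm and 7.16 degrees, less where a joint would pass 70% of its speed; a pose out of reach is approached as far as the arm can. A call with a number of a shift or a turn outside -1 to 1 is refused whole. A call with a gripper value outside its range is refused whole. The fingers move at their own pace and stop on an object; "grip_force" is the grip in N (left out, the last holds). Time passes only in rows, so rows that do not move let the fingers close. It gives the time, the measured TCP pose, the force and the opening at its end, in the units of the state.
- bot.read_state(): the state, without advancing time (a new reading comes with each control period).
- vision.read_camera(name): name is "scene" or "side" or "wrist"; returns a dict with "pixels" (400x640x3 uint8, red, green, blue), "depth" (400x640 float32, m along the optical axis (not along the pixel's ray), 0 where there is no reading), "fx", "fy", "cx", "cy" (pixels), "distortion" ([k1, k2, p1, p2, k3] as OpenCV has them; the pictures are not rectified), "R" (3x3) and "t" (3): a world point X has camera coordinates R X + t. Camera axes: x right, y down, z forward; pixel columns grow to the right and rows downward; lengths in m; the calibration is good to about 2 mm. A picture is of the moment at which its call begins.
- bot.finish_job(): hands the job in, once; it reports no verdict.
The state is a dict: "time": time; "q": joint angles; "joint_vel": joint speeds; "joint_torque": joint torques, N m; "tool_pos": TCP position; "tcp_rot": TCP orientation; "wrist_force": force on the tool from outside, world axes, zero at the start; "torque": the same for the moment, N m; "width": opening from 0.0 (shut) to 1.0 (fully open).
Only numpy, scipy, OpenCV 4.12 (cv2) and the standard library are available. Lean on these libraries where they do the work, as an engineer would, in place of code of your own. Each camera call takes 0.05 s, during which the arm holds its last target. There are 200 camera calls.

### The job

Switch on the soldering bench at the grey switch box: with the fingertips press the long bar key first, then the square key, then the small round key, each gently and all the way down so that it stays down. Do not touch the mushroom-headed stop button, never push a key before its turn, and leave the loose things on the bench where they lie.

Things in the scene. Friction and masses are not known exactly. Their poses are not given: they have to be found in the camera images.
- switch_box: switch box fixed to the bench: grey case with an aluminium face plate, 150 x 150 mm, 55 mm high; origin at the centre of its underside, z up, x to its cable gland (back). On its level top stand four black controls at the corners of a 70 mm square, each in a thin steel bezel; which control sits at which corner varies from run to run
- bar_top (a point): centre of the top face of the long bar key, 18 x 56 mm (long along the box's y); 18 mm above the face plate while up, 10 mm above it when latched down (bezel 3 mm high)
- bar_key (a joint): travel of the long bar key, 18 x 56 mm (long along the box's y): 0 = up, 0.008 m = fully down. Latching: slides straight down under about 3 N to a firm stop, and stays where it is left. The cap you touch is sprung on it: it gives 1 mm for each 2.5 N (up to 6 mm), beyond this travel, and comes back when released
- bar_base: the long bar key, 18 x 56 mm (long along the box's y) with its bezel; origin on the face plate under the key's centre, axes as the box's
- square_top (a point): centre of the top face of the square key, 34 x 34 mm; 18 mm above the face plate while up, 10 mm above it when latched down (bezel 3 mm high)
- square_key (a joint): travel of the square key, 34 x 34 mm: 0 = up, 0.008 m = fully down. Latching: slides straight down under about 3 N to a firm stop, and stays where it is left. The cap you touch is sprung on it: it gives 1 mm for each 2.5 N (up to 6 mm), beyond this travel, and comes back when released
- square_base: the square key, 34 x 34 mm with its bezel; origin on the face plate under the key's centre, axes as the box's
- round_top (a point): centre of the top face of the small round key, 20 mm across; 18 mm above the face plate while up, 10 mm above it when latched down (bezel 3 mm high)
- round_key (a joint): travel of the small round key, 20 mm across: 0 = up, 0.008 m = fully down. Latching: slides straight down under about 3 N to a firm stop, and stays where it is left. The cap you touch is sprung on it: it gives 1 mm for each 2.5 N (up to 6 mm), beyond this travel, and comes back when released
- round_base: the small round key, 20 mm across with its bezel; origin on the face plate under the key's centre, axes as the box's
- stop_top (a point): centre of the top of the mushroom-headed stop button, 42 mm across, 26.5 mm above the face plate: not to be touched
- stop_key (a joint): travel of the stop button: 0 = up; it too moves under about 3 N
- stop_base: the mushroom stop button with its bezel; origin on the face plate under its centre
- screwdriver_red: red-handled screwdriver, 150 mm long, lying loose on the bench; a bystander, origin at the centre of its underside
- pliers_red: red-handled pliers, 178 mm long, lying loose on the bench; a bystander, origin at the centre of its underside
- solder_reel: reel of solder, 54 mm, 37 mm high, lying loose on the bench; a bystander, origin at the centre of its underside
- rosin_tin: flat tin, 50 x 68 x 20 mm, lying loose on the bench; a bystander, origin at the centre of its underside
- offcut_3: wood offcut, 50 x 75 x 19 mm, lying loose on the bench; a bystander, origin at the centre of its underside
- tape_2: roll of black tape, 55 mm, 19 mm high, lying loose on the bench; a bystander, origin at the centre of its underside

How it is judged:
By the outcome, as a careful person would: the job done as asked, in the order asked, and still so for the second after the job is handed in, with the robot touching nothing.
It also fails if it takes over 38 s, if anything falls off the work surface, if the arm or the gripper's body presses on something with over 40 N, if the wrist force passes 120 N, or if a joint passes its speed limit or range.

## Working session

There is one attempt and no reset: what is moved stays moved. The work goes in short steps, Python scripts to look and compute and a tool call to move; the robot and the scene stay as the last step left them, time stands still between calls to the robot, and variables do not carry over. Pictures are saved under pics/ and viewed, on a budget of 10 in all, crops included, one or two more only if the job needs it, and the job is handed in when it is done.

Besides the shell and the picture viewer there is one more tool, called after ">>>" as a command line: name --argument value ..., lists and objects as JSON in quotes. play_rows: Moves the arm, as the interface text tells. Its arguments: {"type":"object","properties":{"rows":{"type":"array","items":{"type":"object","properties":{"dx":{"type":"number","minimum":-1,"maximum":1},"dy":{"type":"number","minimum":-1,"maximum":1},"dz":{"type":"number","minimum":-1,"maximum":1},"roll":{"type":"number","minimum":-1,"maximum":1},"fingers":{"type":"number"}}}},"grip_force":{"type":"number"}},"required":["rows"]}

```bash
mkdir -p pics; cat > h.py <<'E'
import numpy as np, cv2
from workcell import bot, vision
def grab(n):
    c=vision.read_camera(n); K=np.array([[c['fx'],0,c['cx']],[0,c['fy'],c['cy']],[0,0,1.]])
    return c,K,np.array(c['distortion'],float),np.array(c['R']),np.array(c['t'])
def ray(uv,z,c,K,D,R,t):
    p=cv2.undistortPoints(np.array(uv,float).reshape(-1,1,2),K,D).reshape(-1,2)
    d=np.c_[p,np.ones(len(p))]@R; o=-R.T@t
    return o+d*((z-o[2])/d[:,2])[:,None]
def cloud(c,K,D,R,t):
    v,u=np.mgrid[0:400,0:640]; p=cv2.undistortPoints(np.stack([u,v],-1).reshape(-1,1,2).astype(float),K,D).reshape(400,640,2)
    X=np.dstack([p,np.ones((400,640))])*c['depth'][...,None]
    return (X-t)@R
E
python3 - <<'E'
from h import *
ims=[]
for n in('scene','wrist'):
    a=grab(n); np.savez('%s.npz'%n,px=a[0]['pixels'],depth=a[0]['depth'],K=a[1],D=a[2],R=a[3],t=a[4])
    cv2.imwrite(f'pics/{n}0.png',a[0]['pixels'][...,::-1])
s=bot.read_state();print(s,bot.grip_point_offset)
E
```

```text
{'time': 0.1, 'q': array([-3.68935909e-02,  2.64684486e-01,  1.60525848e+00, -2.64881056e-05,
        1.27367043e+00, -3.69336443e-02]), 'joint_vel': array([-0.00123831, -0.0006669 , -0.00326172,  0.00101652,  0.00069073,
        0.0014487 ]), 'joint_torque': array([ 2.96398039e-04, -5.16707003e+01, -3.68589377e+01,  1.30520286e-05,
        6.22219843e-03,  5.24967299e-05]), 'tool_pos': array([6.74340092e-01, 1.80219638e-05, 2.30070642e-01]), 'tcp_rot': array([-2.22035304e+00, -2.22045925e+00,  2.18824260e-03]), 'wrist_force': array([-0.62297162, -0.53511776, -0.39698501]), 'torque': array([ 0.01317389, -0.03012802, -0.0352614 ]), 'width': 0.9972843520250291} 0.0187
```

View pics/scene0.png

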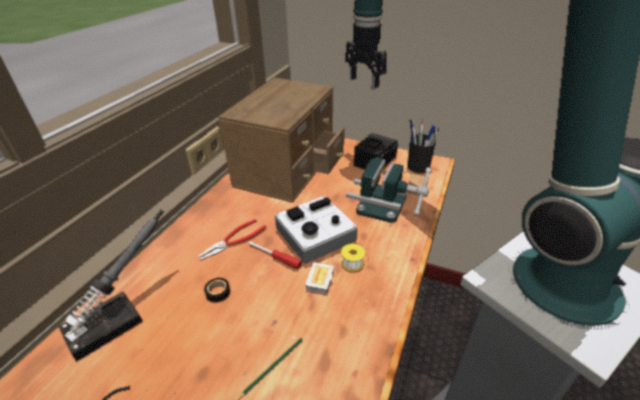

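View pics/wrist0.png

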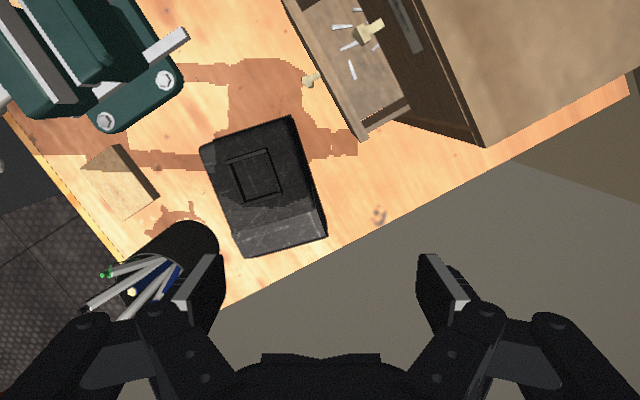

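The scene view shows the box around (315,228): square key (295,214), bar (320,204), stop (310,229), round (335,219). The vise at (385,190) and the drawers at (280,140) are obstacles.

```bash
python3 - <<'E'
from h import *
a=np.load('scene.npz'); c={'depth':a['depth']}; K,D,R,t=[a[k] for k in('K','D','R','t')]
X=cloud(c,K,D,R,t); g=cv2.cvtColor(a['px'],cv2.COLOR_RGB2HSV)
for uv in [(295,214),(320,204),(310,229),(335,219),(315,215),(385,190),(375,170),(290,130),(250,100),(353,258),(428,190)]: print(uv,X[uv[1],uv[0]].round(3),a['px'][uv[1],uv[0]])
print(-R.T@t)
Z=X[...,2]; roi=np.zeros(Z.shape,bool); roi[195:260,270:360]=1
m=(roi&(Z>.05)&(Z<.06)&(g[...,2]>120)).astype(np.uint8)
cs,_=cv2.findContours(m,0,1); k=cv2.convexHull(np.vstack([q for q in cs if cv2.contourArea(q)>10]))
P=ray(k,.055,c,K,D,R,t); r=cv2.minAreaRect(P[:,:2].astype(np.float32)); print('box',r, cv2.boxPoints(r))
im=cv2.resize(a['px'][185:265,260:370],None,fx=7,fy=7,interpolation=2); cv2.imwrite('pics/crop.png',im[...,::-1])
E
```

```text
(295, 214) [0.48  0.379 0.075] [36 35 34]
(320, 204) [0.475 0.308 0.074] [28 28 28]
(310, 229) [0.41  0.386 0.081] [48 46 47]
(335, 219) [0.41  0.313 0.072] [31 28 31]
(315, 215) [0.468 0.329 0.055] [234 234 236]
(385, 190) [0.408 0.153 0.086] [23 35 32]
(375, 170) [0.461 0.14  0.114] [60 77 75]
(290, 130) [0.607 0.299 0.219] [95 72 54]
(250, 100) [0.814 0.293 0.224] [143 117  87]
(353, 258) [0.313 0.339 0.038] [233 219  86]
(428, 190) [0.345 0.063 0.082] [179 145 125]
[-0.1300356   0.75941119  0.66337219]
box ((0.45026350021362305, 0.3423629105091095), (0.1470842957496643, 0.14840322732925415), 84.36761474609375) [[0.36920232 0.27645838]
 [0.51688904 0.26189327]
 [0.5313247  0.40826744]
 [0.38363796 0.42283255]]
```

View pics/crop.png

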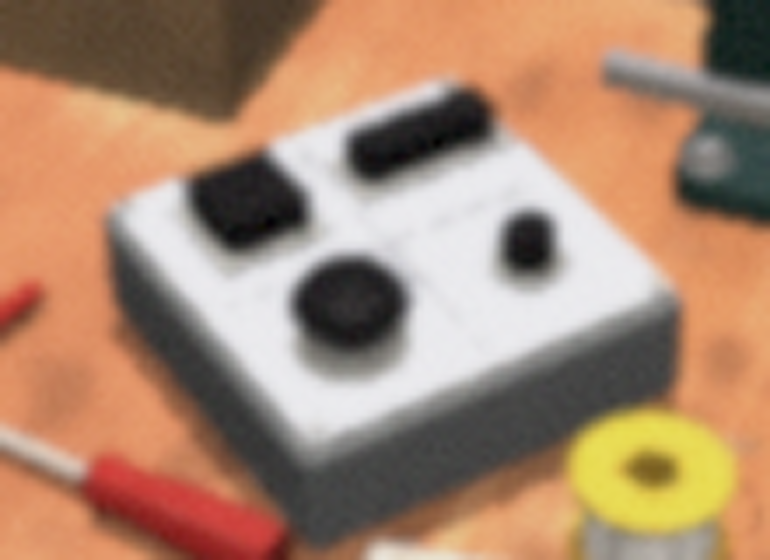

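The crop confirms the layout: bar at back-right, square at back-left, stop at front-left, round at front-right. The box is at about (0.450, 0.342) with yaw about -5.6°. Next: cabinet extents and the wrist camera offset.

```bash
python3 - <<'E'
from h import *
a=np.load('scene.npz'); c={'depth':a['depth']}; X=cloud(c,*[a[k] for k in('K','D','R','t')])
m=np.zeros((400,640),bool); m[80:200,215:350]=1
for z0,z1 in((.08,.14),(.14,.20),(.2,.26)):
    P=X[m&(X[...,2]>z0)&(X[...,2]<z1)&(X[...,0]>.3)&(X[...,0]<1)]; print(z0,np.percentile(P,[1,99],axis=0).round(3).tolist())
m[:]=0;m[150:225,340:440]=1
P=X[m&(X[...,2]>.06)&(X[...,2]<.3)];print('vise',np.percentile(P,[1,99],axis=0).round(3))
w=np.load('wrist.npz');print('cam',-w['R'].T@w['t'],w['R'],w['K'])
E
```

```text
0.08 [[0.601, -0.213, 0.08], [0.99, 0.407, 0.139]]
0.14 [[0.602, 0.062, 0.141], [0.997, 0.406, 0.199]]
0.2 [[0.607, 0.073, 0.201], [0.959, 0.401, 0.248]]
vise [[ 0.345 -0.099  0.061]
 [ 0.614  0.182  0.116]]
cam [0.67410612 0.07369135 0.37409328] [[ 9.99999106e-01  3.51122097e-04 -1.29055206e-03]
 [ 7.10788784e-04 -9.56899619e-01  2.90417998e-01]
 [-1.13295660e-03 -2.90418656e-01 -9.56899013e-01]] [[327.86262382   0.         320.36204308]
 [  0.         327.86262382 197.40063679]
 [  0.           0.           1.        ]]
```

>>> play_rows --rows '[{"dz": -0.9,"fingers": 1},{"dz": -0.9,"fingers": 1},{"dy": -0.9,"fingers": 1},{"dy": -0.9,"fingers": 1},{"dy": -0.9,"fingers": 1},{"dy": -0.9,"fingers": 1},{"dy": -0.9,"fingers": 1},{"dy": -0.9,"fingers": 1},{"dx": 0.9,"fingers": 1},{"dx": 0.9,"fingers": 1},{"dx": 0.9,"fingers": 1},{"dx": 0.9,"fingers": 1},{"dx": 0.9,"fingers": 1},{"dx": 0.9,"fingers": 1},{"dx": 0.9,"fingers": 1},{"dx": 0.7,"fingers": 1},{"fingers": 1},{"fingers": 1},{"fingers": 1}]' --grip_force 20

```text
validation failed for argument at $.ro...
```

```bash
python3 - <<'E'
from h import *
a=grab('wrist'); c,K,D,R,t=a
np.savez('w1.npz',px=c['pixels'],depth=c['depth'],K=K,D=D,R=R,t=t)
X=cloud(*a); g=cv2.cvtColor(c['pixels'],cv2.COLOR_RGB2GRAY)
near=(abs(X[...,0]-.45)<.09)&(abs(X[...,1]-.342)<.09)&(X[...,2]<.1)
m=(near&(g>140)&(X[...,2]>.045)).astype(np.uint8)
print('bright z',np.median(X[...,2][m>0]))
k=cv2.convexHull(np.argwhere(m)[:,::-1].astype(np.int32))
print('box',cv2.minAreaRect(ray(k,.055,*a)[:,:2].astype(np.float32)))
d=(near&(X[...,2]>.066)).astype(np.uint8); d=cv2.morphologyEx(d,cv2.MORPH_OPEN,np.ones((3,3)))
cs,_=cv2.findContours(d,0,1)
for q in cs:
    if cv2.contourArea(q)<40: continue
    mm=np.zeros_like(d);cv2.drawContours(mm,[q],0,1,-1); z=np.median(X[...,2][mm>0])
    print(cv2.boundingRect(q),round(float(z),4),cv2.minAreaRect(ray(q,z,*a)[:,:2].astype(np.float32)))
s=bot.read_state();print(s['time'],s['tool_pos'],s['tcp_rot'],s['wrist_force'],s['width'])
cv2.imwrite('pics/w1.png',c['pixels'][...,::-1])
E
```

```text
bright z nan
  return _methods._mean(a, axis=axis, dtype=dtype,
  ret = ret.dtype.type(ret / rcount)
Traceback (most recent call last):
  File "h.py", line 7, in ray
    p=cv2.undistortPoints(np.array(uv,float).reshape(-1,1,2),K,D).reshape(-1,2)
                          ~~~~~~~~~~~~~~~~~~~~~~~~~~^^^^^^^^
ValueError: cannot reshape array of size 1 into shape (1,2)
```

The call was refused, probably because every row needs all its fields. I'll send complete rows.

>>> play_rows --rows '[{"dx": 0,"dy": 0,"dz": -0.9,"roll": 0,"fingers": 1},{"dx": 0,"dy": 0,"dz": -0.9,"roll": 0,"fingers": 1},{"dx": 0,"dy": -0.9,"dz": 0,"roll": 0,"fingers": 1},{"dx": 0,"dy": -0.9,"dz": 0,"roll": 0,"fingers": 1},{"dx": 0,"dy": -0.9,"dz": 0,"roll": 0,"fingers": 1},{"dx": 0,"dy": -0.9,"dz": 0,"roll": 0,"fingers": 1},{"dx": 0,"dy": -0.9,"dz": 0,"roll": 0,"fingers": 1},{"dx": 0,"dy": -0.9,"dz": 0,"roll": 0,"fingers": 1},{"dx": 0.9,"dy": 0,"dz": 0,"roll": 0,"fingers": 1},{"dx": 0.9,"dy": 0,"dz": 0,"roll": 0,"fingers": 1},{"dx": 0.9,"dy": 0,"dz": 0,"roll": 0,"fingers": 1},{"dx": 0.9,"dy": 0,"dz": 0,"roll": 0,"fingers": 1},{"dx": 0.9,"dy": 0,"dz": 0,"roll": 0,"fingers": 1},{"dx": 0.9,"dy": 0,"dz": 0,"roll": 0,"fingers": 1},{"dx": 0.9,"dy": 0,"dz": 0,"roll": 0,"fingers": 1},{"dx": 0.7,"dy": 0,"dz": 0,"roll": 0,"fingers": 1},{"dx": 0,"dy": 0,"dz": 0,"roll": 0,"fingers": 1},{"dx": 0,"dy": 0,"dz": 0,"roll": 0,"fingers": 1},{"dx": 0,"dy": 0,"dz": 0,"roll": 0,"fingers": 1}]' --grip_force 20

```text
time: 1.73
tool_pos: [0.4587, 0.2796, 0.3028]
tcp_rot: [2.221, 2.222, -0.002]
wrist_force: [-0.0, -0.4, -0.5]
width: -0.002
```

```bash
cat > look.py <<'E'
from h import *; import sys
a=grab('wrist'); c,K,D,R,t=a
X=cloud(*a); g=cv2.cvtColor(c['pixels'],cv2.COLOR_RGB2GRAY)
near=(abs(X[...,0]-.45)<.09)&(abs(X[...,1]-.342)<.09)&(X[...,2]<.1)
m=(near&(g>140)&(X[...,2]>.045)).astype(np.uint8)
print('bright z',np.median(X[...,2][m>0]))
k=cv2.convexHull(np.argwhere(m)[:,::-1].astype(np.int32))
print('box',cv2.minAreaRect(ray(k,.055,*a)[:,:2].astype(np.float32)))
d=(near&(X[...,2]>.061)).astype(np.uint8); d=cv2.morphologyEx(d,cv2.MORPH_OPEN,np.ones((3,3)))
cs,_=cv2.findContours(d,0,1)
for q in cs:
    if cv2.contourArea(q)<40: continue
    mm=np.zeros_like(d);cv2.drawContours(mm,[q],0,1,-1); z=np.median(X[...,2][mm>0])
    print(cv2.boundingRect(q),round(float(z),4),cv2.minAreaRect(ray(q,z,*a)[:,:2].astype(np.float32)))
s=bot.read_state();print(s['time'],s['tool_pos'],s['tcp_rot'],s['wrist_force'],s['width'])
cv2.imwrite(f'pics/{sys.argv[1]}.png',c['pixels'][...,::-1])
E
python3 look.py w1
```

```text
bright z 0.056512100148870995
box ((0.45345354080200195, 0.34178799390792847), (0.14764255285263062, 0.14842510223388672), 84.3874282836914)
(274, 129, 18, 18) 0.0741 ((0.4156854450702667, 0.3103604316711426), (0.019043177366256714, 0.01937103271484375), 89.94212341308594)
(334, 118, 21, 51) 0.0742 ((0.484549343585968, 0.30349063873291016), (0.05625063180923462, 0.01851237565279007), 84.4161376953125)
(335, 62, 34, 35) 0.0744 ((0.4915831685066223, 0.3725619316101074), (0.03338566794991493, 0.03437715023756027), 84.70065307617188)
(268, 53, 38, 40) 0.0805 ((0.42254921793937683, 0.3789644241333008), (0.03899824246764183, 0.039152149111032486), 89.36454010009766)
1.7833 [0.45886098 0.27917551 0.30299638] [ 2.22162893e+00  2.22091276e+00 -1.39211224e-03] [ 1.34362576 -0.12167448  0.71440035] 0.0009172958208104766
```

View pics/w1.png

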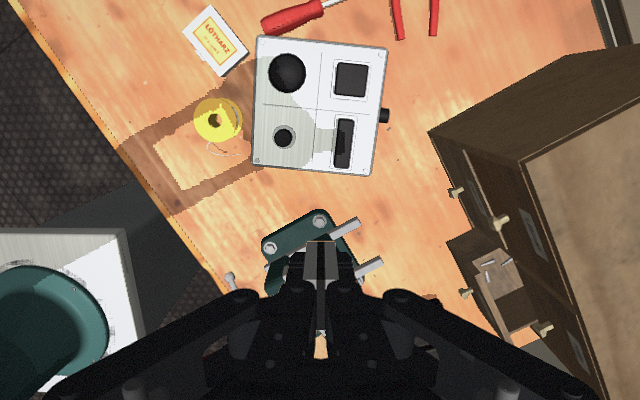

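All four controls match the given sizes, about 70 mm apart, with key tops at z ≈ 0.074. Bar at (0.4845, 0.3035), square at (0.4916, 0.3726), round at (0.4157, 0.3104). I'll go above the bar, then press it in small steps.

>>> play_rows --rows '[{"dx": 0.6,"dy": 0.65,"dz": 0,"roll": 0,"fingers": 1},{"dx": 0,"dy": 0,"dz": 0.9,"roll": 0,"fingers": 1},{"dx": 0,"dy": 0,"dz": 0.9,"roll": 0,"fingers": 1},{"dx": 0,"dy": 0,"dz": 0.9,"roll": 0,"fingers": 1},{"dx": 0,"dy": 0,"dz": 0.9,"roll": 0,"fingers": 1},{"dx": 0,"dy": 0,"dz": 0.9,"roll": 0,"fingers": 1},{"dx": 0,"dy": 0,"dz": 0.9,"roll": 0,"fingers": 1},{"dx": 0,"dy": 0,"dz": 0,"roll": 0,"fingers": 1},{"dx": 0,"dy": 0,"dz": 0,"roll": 0,"fingers": 1}]'

```text
time: 2.53
tool_pos: [0.4833, 0.3016, 0.0854]
tcp_rot: [-2.222, -2.219, 0.009]
wrist_force: [-0.0, -0.2, 0.6]
width: 0.001
```

>>> play_rows --rows '[{"dx": 0.05,"dy": 0.03,"dz": 0.2,"roll": 0,"fingers": 1},{"dx": 0,"dy": 0,"dz": 0.05,"roll": 0,"fingers": 1},{"dx": 0,"dy": 0,"dz": 0.05,"roll": 0,"fingers": 1},{"dx": 0,"dy": 0,"dz": 0.05,"roll": 0,"fingers": 1},{"dx": 0,"dy": 0,"dz": 0.05,"roll": 0,"fingers": 1},{"dx": 0,"dy": 0,"dz": 0.05,"roll": 0,"fingers": 1},{"dx": 0,"dy": 0,"dz": 0.05,"roll": 0,"fingers": 1},{"dx": 0,"dy": 0,"dz": 0,"roll": 0,"fingers": 1},{"dx": 0,"dy": 0,"dz": 0,"roll": 0,"fingers": 1}]'

```text
time: 3.28
tool_pos: [0.4867, 0.3063, 0.0676]
tcp_rot: [2.221, 2.221, 0.002]
wrist_force: [0.7, 0.5, 2.8]
width: 0.003
```

Force is about 3 N, so the key is sliding. I'll keep going until the force rises.

>>> play_rows --rows '[{"dx": 0,"dy": 0,"dz": 0.05,"roll": 0,"fingers": 1},{"dx": 0,"dy": 0,"dz": 0.05,"roll": 0,"fingers": 1},{"dx": 0,"dy": 0,"dz": 0,"roll": 0,"fingers": 1},{"dx": 0,"dy": 0,"dz": 0,"roll": 0,"fingers": 1}]'

```text
time: 3.62
tool_pos: [0.4867, 0.3063, 0.0636]
tcp_rot: [2.221, 2.221, 0.002]
wrist_force: [2.0, 1.2, 3.5]
width: 0.0
```

>>> play_rows --rows '[{"dx": 0,"dy": 0,"dz": 0.05,"roll": 0,"fingers": 1},{"dx": 0,"dy": 0,"dz": 0.03,"roll": 0,"fingers": 1},{"dx": 0,"dy": 0,"dz": 0,"roll": 0,"fingers": 1},{"dx": 0,"dy": 0,"dz": 0,"roll": 0,"fingers": 1}]'

```text
time: 3.95
tool_pos: [0.4867, 0.3064, 0.0612]
tcp_rot: [2.221, 2.221, 0.002]
wrist_force: [-0.6, 0.4, 9.7]
width: -0.002
```

The bar reached its stop at 9.7 N, well under the limits. Now up, across to the square key, and press the same way.

>>> play_rows --rows '[{"dx": 0,"dy": 0,"dz": -0.6,"roll": 0,"fingers": 1},{"dx": 0,"dy": 0,"dz": -0.7,"roll": 0,"fingers": 1},{"dx": 0.8,"dy": 0.06,"dz": 0,"roll": 0,"fingers": 1},{"dx": 0.8,"dy": 0.06,"dz": 0,"roll": 0,"fingers": 1},{"dx": 0,"dy": 0,"dz": 0,"roll": 0,"fingers": 1},{"dx": 0,"dy": 0,"dz": 0.4,"roll": 0,"fingers": 1},{"dx": 0,"dy": 0,"dz": 0,"roll": 0,"fingers": 1},{"dx": 0,"dy": 0,"dz": 0,"roll": 0,"fingers": 1}]'

```text
time: 4.62
tool_pos: [0.4888, 0.3683, 0.0936]
tcp_rot: [-2.22, -2.221, 0.009]
wrist_force: [0.2, -0.2, 0.2]
width: 0.002
```

>>> play_rows --rows '[{"dx": 0.08,"dy": 0.05,"dz": 0.4,"roll": 0,"fingers": 1},{"dx": 0,"dy": 0,"dz": 0.05,"roll": 0,"fingers": 1},{"dx": 0,"dy": 0,"dz": 0.05,"roll": 0,"fingers": 1},{"dx": 0,"dy": 0,"dz": 0.05,"roll": 0,"fingers": 1},{"dx": 0,"dy": 0,"dz": 0.05,"roll": 0,"fingers": 1},{"dx": 0,"dy": 0,"dz": 0.05,"roll": 0,"fingers": 1},{"dx": 0,"dy": 0,"dz": 0.05,"roll": 0,"fingers": 1},{"dx": 0,"dy": 0,"dz": 0.05,"roll": 0,"fingers": 1},{"dx": 0,"dy": 0,"dz": 0.05,"roll": 0,"fingers": 1},{"dx": 0,"dy": 0,"dz": 0,"roll": 0,"fingers": 1},{"dx": 0,"dy": 0,"dz": 0,"roll": 0,"fingers": 1}]'

```text
time: 5.53
tool_pos: [0.4932, 0.3731, 0.0642]
tcp_rot: [2.221, 2.221, 0.0]
wrist_force: [0.0, -1.8, 2.1]
width: -0.002
```

>>> play_rows --rows '[{"dx": 0,"dy": 0,"dz": 0.05,"roll": 0,"fingers": 1},{"dx": 0,"dy": 0,"dz": 0.03,"roll": 0,"fingers": 1},{"dx": 0,"dy": 0,"dz": 0,"roll": 0,"fingers": 1},{"dx": 0,"dy": 0,"dz": 0,"roll": 0,"fingers": 1}]'

```text
time: 5.87
tool_pos: [0.4933, 0.3733, 0.0618]
tcp_rot: [2.221, 2.221, 0.001]
wrist_force: [-2.4, -3.9, 7.1]
width: 0.006
```

>>> play_rows --rows '[{"dx": 0,"dy": 0,"dz": 0.03,"roll": 0,"fingers": 1},{"dx": 0,"dy": 0,"dz": 0,"roll": 0,"fingers": 1},{"dx": 0,"dy": 0,"dz": 0,"roll": 0,"fingers": 1}]'

```text
time: 6.12
tool_pos: [0.4933, 0.3733, 0.061]
tcp_rot: [2.221, 2.221, 0.001]
wrist_force: [-1.7, -3.2, 9.4]
width: 0.002
```

>>> play_rows --rows '[{"dx": 0,"dy": 0,"dz": -0.7,"roll": 0,"fingers": 1},{"dx": 0,"dy": 0,"dz": -0.7,"roll": 0,"fingers": 1},{"dx": -0.8,"dy": 0,"dz": 0,"roll": 0,"fingers": 1},{"dx": -0.8,"dy": 0,"dz": 0,"roll": 0,"fingers": 1},{"dx": 0,"dy": -0.9,"dz": 0,"roll": 0,"fingers": 1},{"dx": 0,"dy": -0.95,"dz": 0,"roll": 0,"fingers": 1},{"dx": 0,"dy": 0,"dz": 0,"roll": 0,"fingers": 1},{"dx": 0,"dy": 0,"dz": 0.4,"roll": 0,"fingers": 1},{"dx": 0,"dy": 0,"dz": 0,"roll": 0,"fingers": 1},{"dx": 0,"dy": 0,"dz": 0,"roll": 0,"fingers": 1}]'

```text
time: 6.95
tool_pos: [0.4182, 0.309, 0.0988]
tcp_rot: [-2.221, -2.221, 0.003]
wrist_force: [0.8, 0.4, 0.3]
width: -0.001
```

Square reached 9.4 N. Before the round key I'll check the heights of the first two.

```bash
python3 - <<'E'
from h import *
a=grab('wrist'); X=cloud(*a)
for n,x,y in(('bar',.4845,.3035),('bar2',.487,.32),('square',.4916,.3726),('plate',.455,.34),('stop',.4225,.379)):
    P=X[np.hypot(X[...,0]-x,X[...,1]-y)<.006]; P=P[P[:,2]<.095]
    print(n,len(P),np.median(P[:,2]) if len(P) else None)
E
```

```text
bar 290 0.0665783736241608
bar2 321 0.06646455285679516
square 398 0.0665660828338488
plate 322 0.056566825964863496
stop 521 0.08272952880596864
```

Both keys stand 10.0 mm above the plate, so they are latched, and the stop is still at full height. Now the round key.

>>> play_rows --rows '[{"dx": 0.0,"dy": -0.08,"dz": 0.5,"roll": 0,"fingers": 1},{"dx": 0,"dy": 0,"dz": 0.05,"roll": 0,"fingers": 1},{"dx": 0,"dy": 0,"dz": 0.05,"roll": 0,"fingers": 1},{"dx": 0,"dy": 0,"dz": 0.05,"roll": 0,"fingers": 1},{"dx": 0,"dy": 0,"dz": 0.05,"roll": 0,"fingers": 1},{"dx": 0,"dy": 0,"dz": 0.05,"roll": 0,"fingers": 1},{"dx": 0,"dy": 0,"dz": 0.05,"roll": 0,"fingers": 1},{"dx": 0,"dy": 0,"dz": 0.05,"roll": 0,"fingers": 1},{"dx": 0,"dy": 0,"dz": 0.05,"roll": 0,"fingers": 1},{"dx": 0,"dy": 0,"dz": 0,"roll": 0,"fingers": 1},{"dx": 0,"dy": 0,"dz": 0,"roll": 0,"fingers": 1}]'

```text
time: 7.92
tool_pos: [0.4164, 0.3096, 0.0641]
tcp_rot: [2.221, 2.221, 0.002]
wrist_force: [1.8, -0.5, 3.4]
width: -0.004
```

>>> play_rows --rows '[{"dx": 0,"dy": 0,"dz": 0.05,"roll": 0,"fingers": 1},{"dx": 0,"dy": 0,"dz": 0.05,"roll": 0,"fingers": 1},{"dx": 0,"dy": 0,"dz": 0,"roll": 0,"fingers": 1},{"dx": 0,"dy": 0,"dz": 0,"roll": 0,"fingers": 1}]'

```text
time: 8.25
tool_pos: [0.4165, 0.3096, 0.0609]
tcp_rot: [2.221, 2.221, 0.002]
wrist_force: [-0.6, -1.8, 9.5]
width: -0.004
```

>>> play_rows --rows '[{"dx": 0,"dy": 0,"dz": -0.7,"roll": 0,"fingers": 1},{"dx": 0,"dy": 0,"dz": -0.9,"roll": 0,"fingers": 1},{"dx": 0,"dy": 0,"dz": -0.9,"roll": 0,"fingers": 1},{"dx": 0,"dy": 0,"dz": -0.9,"roll": 0,"fingers": 1},{"dx": 0,"dy": 0,"dz": -0.9,"roll": 0,"fingers": 1},{"dx": 0,"dy": 0,"dz": -0.9,"roll": 0,"fingers": 1},{"dx": -0.8,"dy": 0,"dz": 0,"roll": 0,"fingers": 1},{"dx": 0,"dy": 0,"dz": 0,"roll": 0,"fingers": 1},{"dx": 0,"dy": 0,"dz": 0,"roll": 0,"fingers": 1}]'

```text
time: 9.0
tool_pos: [0.4154, 0.2763, 0.2676]
tcp_rot: [-2.223, -2.22, 0.0]
wrist_force: [-1.3, -0.0, 0.2]
width: 0.002
```

```bash
python3 look.py w2
```

```text
bright z 0.056611329315563674
box ((0.4536252021789551, 0.34109553694725037), (0.14568768441677094, 0.14628171920776367), 84.57327270507812)
(312, 129, 18, 19) 0.0663 ((0.4154195487499237, 0.3099686801433563), (0.018681984394788742, 0.017814381048083305), 89.9248046875)
(375, 117, 24, 54) 0.0663 ((0.4845225214958191, 0.3033616244792938), (0.055929504334926605, 0.01847275346517563), 84.447998046875)
(378, 56, 38, 39) 0.0664 ((0.4906202554702759, 0.3723796308040619), (0.03465808182954788, 0.034690119326114655), 84.84043884277344)
(306, 44, 43, 45) 0.0805 ((0.4216369688510895, 0.37915274500846863), (0.039797160774469376, 0.03942381590604782), 1.1629959344863892)
9.05 [0.41512121 0.2766924  0.26673408] [-2.22206985e+00 -2.21965283e+00  2.10489945e-03] [-0.63473383  0.1803194   0.14683023] -7.237792168597266e-05
```

View pics/w2.png

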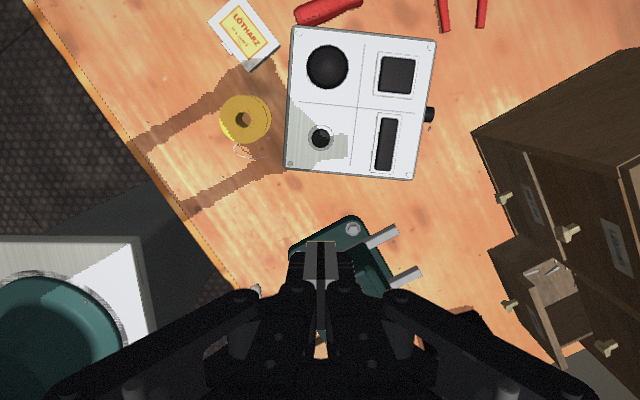

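The picture shows round (320,138), bar (387,144) and square (397,74) all sunk to about 10 mm above the plate. The stop (327,66) is unchanged at 80.5 mm, and the arm is clear.

```bash
python3 -c "
from workcell import bot
print(bot.finish_job())"
```

```text
the job is handed in; nothing more can be done
None
```

I pressed the bar key, then the square key, then the round key with the closed fingertips, and handed the job in. Peak readings were about 9.4–9.7 N per press, and it took about 9 s of the 38 s allowed.

- **Keys:** the last wrist view put all three key tops about 10 mm above the face plate, which is the latched height. I checked that the bar and square were latched before pressing the round key.
- **Stop button:** its height was the same before and after (80.5 mm both times), so it did not move.
- **Loose things:** the arm kept clear of them, and the ones in the last view lie where they were. I did not check the rest again afterwards.
- **Disagreements:** depth readings came out about 1.5 mm high on the plate, within the calibration tolerance. My first move call was refused because I left fields out of the rows, so nothing moved.

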